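Reset the pull-to-turn gap dial of a jeweller's rolling mill

ROBOT

A 7-joint arm with a two-finger parallel gripper is mounted at the origin on the work surface. World frame = base frame: x ahead of the robot, y to its left, z up, the work surface at z = 0. Lengths are in m, angles in rad, forces in N, time in s.
With the tool pointing down it reaches from about 0.425 to 0.925 m from the base axis. Payload 6.8 kg.
Tool frame: the origin (TCP) lies on the centre line of the jaws, within the pads' length; the fingertips stand bot.tip_reach ahead of it and the grasp point (between the pads) lies 3 mm ahead of it (bot.tip_reach is the distance from the TCP to the fingertips, in m); z points along the fingers, y is the line along which they close (so a half turn about z gives the same grasp; the last joint's range is limited). The gripper opens to 85 mm and grips with 20 to 120 N. Pads are 22 mm wide; open, the fingers measure 114 mm over their backs; the gripper's body (76 mm by 85 mm) begins 54 mm behind the grasp point. The pads swing forward as they close: fully open they stand 13 mm farther back than shut.
Start: joints at [-1.374, 0.477, 0.022, 1.555, -0.011, 1.109, -0.083], TCP at [0.203, 0.644, 0.253] pointing down, gripper open.
Joint ranges: [-2.96, 2.96], [-0.34, 2.1], [-1.41, 1.46], [0.24, 2.44], [-1.37, 4.51], [0.17, 1.92], [-2.96, 2.96]. Speed limits (rad/s): [2.39, 2.39, 3.14, 3.14, 3.14, 3.14, 3.14].

INTERFACE

Orientations are given as a unit quaternion [w, x, y, z].
In Python, from station import bot gives the robot as it stands.
- The arm moves only by the tool jog_arm, never from a script. Its argument "deltas" is a list of rows, each a list of 7 numbers: the shift along the world's x, y, z in m, then the turn, a rotation vector about the world's x, y, z in rad, then the opening, from 0 (shut) to 1 (fully open). In form: [[x, y, z, rx, ry, rz, grip], ...]. A call has 1 to 10 rows; each row shifts and turns the commanded pose from where the row before left it; what a row does not reach is not made up. A row lasts 1/10 s, in which the tool goes at most 50 mm and 8.59 degrees, less where a joint would pass 70% of its speed; a pose out of reach is approached as far as the arm can. A call with a gripper value outside its range is refused whole. The fingers move at their own pace and stop on an object; "newtons" is the grip in N (left out, the last holds). Time passes only in rows, so rows that do not move let the fingers close. It gives the time, the measured TCP pose, the force, the opening and the grip force at its end, in the units of the state.
- bot.get_obs(): the state, without advancing time (a new reading comes with each control period).
- bot.read_camera(name): name is "scene" or "top" or "wrist"; returns a dict with "img" (480x640x3 uint8, red, green, blue), "K" (3x3 intrinsics, pixels), "eye" and "attitude" of the camera in the world. Camera axes: x right, y down, z forward; pixel columns grow to the right and rows downward; lengths in m; the calibration is good to about 2 mm. The wrist camera is an equidistant fisheye: a pixel r from the principal point sees the ray r / f radians off the axis. A picture is of the moment at which its call begins. There is no depth.
- bot.hand_in(): hands the job in; it is judged then, once.
The state is a dict: "t": time; "q": joint angles; "joint_vel": joint speeds; "joint_torque": joint torques, N m; "eef_pos": TCP position; "tool_rot": TCP orientation; "contact_force": force on the tool from outside, world axes, zero at the start; "torque": the same for the moment, N m; "gripper_width": opening from 0.0 (shut) to 1.0 (fully open); "grasp_force": force on a finger pad.
Only numpy, scipy, OpenCV 4.12 (cv2) and the standard library are available. Lean on these libraries where they do the work, as an engineer would, in place of code of your own. Each camera call takes 0.05 s, during which the arm holds its last target. There are 200 camera calls.

TASK

Set the gap dial on top of the rolling mill to the tall marker pin: pull the dial up to unlock it, turn its pointer to the tall pin, feel for the notch close by, push the dial fully home in that notch and let go. The key under the dial is delicate: never turn the dial while it is locked and never force it down where it does not want to go. Leave the jar, the mandrel, the hammer and the loose ring on the mill as they are.

Things in the scene. Friction and masses are not known exactly. Their poses are not given: they have to be found in the camera images.
- dial_lift (a joint): How far the dial is pulled up, m: 0 = fully home, 0.016 = upper stop. Drag of 4 N (the dial weighs 1.5 N) holds it at any height, so it does not drop by itself: moving it takes about 5.5 N upward or 2.5 N downward. The key is clear of all notches above 0.008. With the key on solid metal between notches the dial cannot go below 0.004, and the key's spring lifts it a little when let go.
- dial (a joint): Turn of the dial, rad, counter-clockwise seen from above, 0 = pointer along the mill's x axis; range -1.7 to 1.7, friction 0.06 N m. Starts within 0.05 of 0, home and locked in a wide loose middle notch. That middle notch never reaches beyond 0.5 either way; between it and the pins' notches is solid metal.
- dial_grip (a point): Grip point on the dial's axis. The dial is black: a round skirt 80 mm across, and on it an upright bar grip 46 mm long, 16 mm thick, 40 mm high. The point lies 15 mm below the bar's top, 25 mm above the skirt's upper face and, when home, 44 mm above the mill's top plate. x runs along the bar towards the pointer, z up: pinch the bar across y from above. Turns and rises with the dial.
- pointer_tip (a point): Tip of the thin steel pointer on the dial's skirt, in line with the bar, 56 mm from the axis and 15.5 mm above the mill's top plate when home.
- key: Steel key 6 mm wide under the skirt, 32 mm from the axis, in line with the pointer; its origin lies on the axis. It drops into notches of a brass ring hidden under the skirt; the rest of the ring is flat solid metal 8 mm above the key's home height. The key is sprung: it gives way upward up to 4 mm, at 2 N to begin with plus 1.5 N per mm.
- tall_pin: Tall marker pin: steel, 8 mm thick, 40 mm high, a 12 mm ball on top; fixed on the top plate 74 mm from the dial's axis, 0.873 rad left or right of the mill's x axis (exchanged with the short pin at random). Origin at its foot. Its notch is snug (1 mm or 0.03 rad free each side of the key) and NOT exactly at the pin: up to 0.22 rad to either side, seen from the axis.
- short_pin: Short marker pin: a plain steel stub 8 mm thick, 11 mm high, at the mirror place. Origin at its foot. It has a like notch, which is the wrong one. Both notches are shifted the same way round.
- mill: The fixed grey rolling mill: base 200 x 170 mm, two rollers, top plate 175 x 170 mm at 165 mm above the bench, crank on its left (+y) side reaching 180 mm from the axis, below 75 mm height. Origin on the bench under the dial's axis; x towards the pins' side, z up.
- ring_blank: Loose brass ring 22 mm across, 6 mm high, lying on the mill's top plate at its near right corner. Leave it.
- jar: Small amber glass jar, 52 mm across, 60 mm high, on the bench near the mill. Leave it.
- mandrel: Steel ring mandrel, an upright cone 130 mm high on a 64 mm foot, on the bench near the mill. Leave it.
- hammer: Hammer 220 mm long lying on the bench at the mill's right. Leave it.

How it is judged:
On the way, in this order (a step that is already met when the one before it is completed fails the run):
1. the dial is pulled up clear of its notch (value of joint dial_lift above 0.009 m), for 0.2 s.
2. still unlocked (above 4 mm), the dial is turned until its pointer stands near the tall pin (value of joint dial_lift above 0.0035 m and horizontal distance between pointer_tip and tall_pin below 0.03 m), for 0.1 s.
At the end, for the whole second after the job is handed in: The dial is home in the tall pin's notch: pushed down to within 2.5 mm of its lower stop, pointer tip within 30 mm (horizontally) of the tall pin's foot, dial at rest (value of joint dial_lift below 0.0025 m and horizontal distance between pointer_tip and tall_pin below 0.03 m and velocity of joint dial between -0.05 and 0.05 rad/s and velocity of joint dial_lift between -0.01 and 0.01 m/s); the robot touches nothing.
It fails at once if the key is forced against the notched ring with more than 20 N (turned while locked, or pushed hard onto solid metal) (contact force between key and anything else above 20 N).
It fails at once if the jar, mandrel, hammer or loose ring is moved more than 15 mm (distance of any of jar, mandrel, hammer, ring_blank from where it was at the start of the episode above 0.015 m).
It also fails if it takes over 51 s, if anything falls off the work surface, if the arm or the gripper's body presses on something with over 40 N, if the wrist force passes 120 N, or if a joint passes its speed limit or range.

## Working session

There is one attempt and no reset: what is moved stays moved. The work goes in short steps, Python scripts to look and compute and a tool call to move; the robot and the scene stay as the last step left them, time stands still between calls to the robot, and variables do not carry over. Pictures are saved under pics/ and viewed, at most 10 in all, crops included, and the job is handed in when it is done.

Besides the shell and the picture viewer there is one more tool, called after "Emit:" as a command line: name --pt "numbers of a row" for each row, then --argument value for the rest. jog_arm: Moves the arm, as the interface text tells. Its arguments: {"type":"object","properties":{"deltas":{"type":"array"},"newtons":{"type":"number"}},"required":["deltas"]}

```bash
mkdir -p pics; cat > h.py <<'E'
import numpy as np, cv2
from scipy.spatial.transform import Rotation as R
from station import bot
def shot(n,f):
    c=bot.read_camera(n); cv2.imwrite('pics/'+f,c['img'][:,:,::-1]); return c
def att(c):
    a=np.array(c['attitude'],float)
    return a if a.shape==(3,3) else R.from_quat(a[[1,2,3,0]]).as_matrix()
def ray(c,u,v,fish=False):
    K=np.array(c['K']); d=np.array([(u-K[0,2])/K[0,0],(v-K[1,2])/K[1,1],1.])
    if fish:
        r=np.hypot(d[0],d[1]); d=np.array([*(d[:2]/r*np.sin(r)),np.cos(r)]) if r>1e-9 else d
    return np.array(c['eye']),att(c)@d
def plane(c,u,v,z,fish=False):
    e,d=ray(c,u,v,fish); return e+d*(z-e[2])/d[2]
E
python3 - <<'E'
from h import *
for n in ['scene','top']:
    c=shot(n,n+'0.png'); print(n,c['K'],c['eye'],c['attitude'])
print(bot.get_obs(),bot.tip_reach)
E
```

```text
scene [[444.41894548   0.         322.80161271]
 [  0.         444.41894548 247.10900144]
 [  0.           0.           1.        ]] [ 0.88665948 -0.32631613  0.75137812] [-0.27758236  0.90210038  0.31457594 -0.10101942]
top [[598.15784593   0.         326.05213318]
 [  0.         598.15784593 232.28082157]
 [  0.           0.           1.        ]] [ 0.52865084 -0.00172882  1.17667171] [ 0.03672937 -0.70037253  0.71186413 -0.03713135]
{'t': 0.1, 'q': array([-1.37407959,  0.47776499,  0.02233219,  1.5563656 , -0.01152063,
        1.10931041, -0.08309996]), 'joint_vel': array([ 6.08905418e-04, -2.13092353e-03, -4.86200240e-05, -2.11019092e-03,
       -2.39096773e-04, -1.52082684e-03, -3.16757690e-04]), 'joint_torque': array([ 4.03307757e-03, -5.97764146e+01,  1.61356363e+00, -2.81958318e+01,
        1.28336385e-02,  5.00657581e-03,  7.72489784e-06]), 'eef_pos': array([0.20242419, 0.6433968 , 0.25238532]), 'tool_rot': array([-7.90194284e-05,  1.51809069e-01,  9.88409463e-01, -8.56683213e-04]), 'contact_force': array([ 0.58464434, -0.1487411 ,  0.03993027]), 'torque': array([-0.01016846, -0.00502681, -0.03498873]), 'grasp_force': 0.0, 'gripper_width': 1.0027756690617051} 0.022
```

View pics/top0.png

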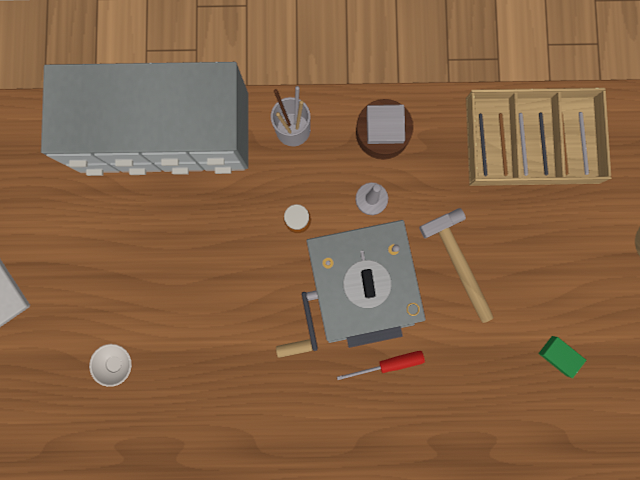

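View pics/scene0.png

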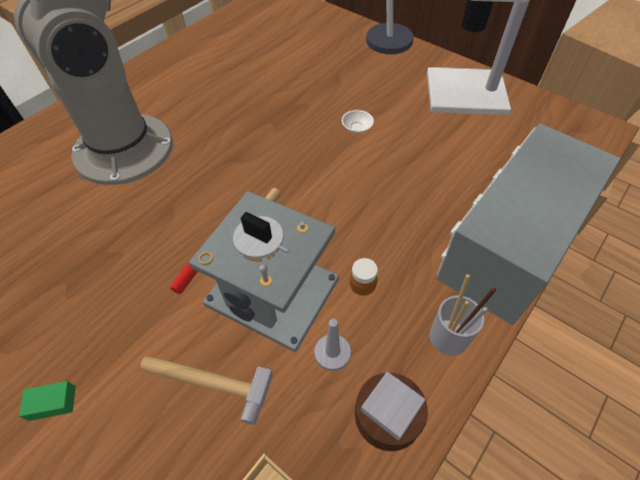

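The top view shows the dial at about (368,284), the tall pin to the right at (393,248), the short stub at (328,263), the pointer at (362,255), the ring at (413,309) and the jar at (297,217). So the tall pin is at -0.873.

```bash
python3 - <<'E'
from h import *
c=bot.read_camera('top'); im=c['img']
g=im[200:360,290:450].astype(int)
m=(g.max(2)<45).astype(np.uint8)
n,l,s,cc=cv2.connectedComponentsWithStats(m)
for i in range(1,n):
    if s[i,4]>60:
        p=cv2.findContours((l==i).astype(np.uint8),0,1)[0][0]; r=cv2.minAreaRect(p); print('black',cc[i]+[290,200],s[i],r)
        print('bar corners z.224',[plane(c,*(q+[290,200]),.224)[:2].round(4).tolist() for q in cv2.boxPoints(r)])
for name,u,v,z in [('c1',308,240,.165),('c2',404,221,.165),('c3',424,320,.165),('c4',328,342,.165),('skirt',367.5,284,.184),('ptr',362,252,.1805),('tall',392,249,.165),('short',328,263,.17)]:
    print(name,plane(c,u,v,z).round(4))
cv2.imwrite('pics/t1.png',cv2.resize(im[200:360,290:450,::-1],None,fx=3.7,fy=3.7,interpolation=cv2.INTER_CUBIC))
E
```

```text
black [367.78518519 282.8962963 ] [ 71  69  14  28 270] ((77.8108139038086, 82.8648681640625), (27.619029998779297, 9.86393928527832), 80.53767395019531)
bar corners z.224 [[0.5673, -0.0572], [0.5696, -0.0727], [0.5264, -0.0789], [0.5241, -0.0634]]
c1 [0.6221 0.0277 0.165 ]
c2 [ 0.6519 -0.1363  0.165 ]
c3 [ 0.4844 -0.1648  0.165 ]
c4 [ 0.4507 -0.0034  0.165 ]
skirt [ 0.5457 -0.0703  0.184 ]
ptr [ 0.5991 -0.0626  0.1805]
tall [ 0.6044 -0.1145  0.165 ]
short [ 0.5822 -0.0056  0.17  ]
```

View pics/t1.png

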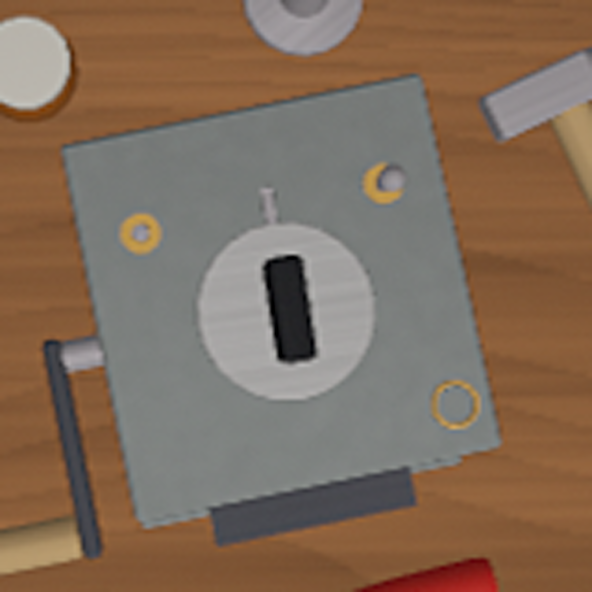

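The crop shows the dial bar centred on the skirt, the tall pin with its ball right of the pointer, and the stub to the left. The pin radii come out at 74 and 73 mm, as they should. Estimates: dial axis (0.546,-0.069), bar yaw 0.143, mill yaw 0.196, tall pin at world yaw about -0.67.

Emit:
jog_arm --pt "0.017 -0.036 0.005 0 0 0.022 1" --pt "0.017 -0.036 0.005 0 0 0.022 1" --pt "0.017 -0.036 0.005 0 0 0.022 1" --pt "0.017 -0.036 0.005 0 0 0.022 1" --pt "0.017 -0.036 0.005 0 0 0.022 1" --pt "0.017 -0.036 0.005 0 0 0.022 1" --pt "0.017 -0.036 0.005 0 0 0.022 1" --pt "0.017 -0.036 0.005 0 0 0.022 1" --pt "0.017 -0.036 0.005 0 0 0.022 1" --pt "0.017 -0.036 0.005 0 0 0.022 1" --newtons 60

```text
t: 1.15
eef_pos: [0.3729, 0.2822, 0.3034]
tool_rot: [-0.0, 0.042, 0.999, 0.0]
contact_force: [0.7, 0.3, -0.0]
gripper_width: 1.003
grasp_force: 0.0
```

Emit:
jog_arm --pt "0.017 -0.036 0 0 0 0.022 1" --pt "0.017 -0.036 0 0 0 0.022 1" --pt "0.017 -0.036 0 0 0 0.022 1" --pt "0.017 -0.036 0 0 0 0.022 1" --pt "0.017 -0.036 0 0 0 0.022 1" --pt "0.017 -0.036 0 0 0 0.022 1" --pt "0.017 -0.036 0 0 0 0.022 1" --pt "0.017 -0.036 0 0 0 0.022 1" --pt "0.015 -0.02 0 0 0 0.022 1" --pt "0 0 0 0 0 0 1"

```text
t: 2.15
eef_pos: [0.5246, -0.0278, 0.3033]
tool_rot: [0.0, -0.054, 0.999, -0.001]
contact_force: [0.2, 1.1, -0.6]
gripper_width: 1.0
grasp_force: 0.0
```

```bash
python3 - <<'E'
from h import *
c=shot('wrist','w0.png'); o=bot.get_obs(); print(c['K'],c['eye'],c['attitude'])
for k in ['t','q','eef_pos','tool_rot','contact_force']: print(k,np.round(o[k],4))
r=R.from_quat(np.array(o['tool_rot'])[[1,2,3,0]]).as_matrix(); print(r, np.arctan2(r[1,1],r[0,1]))
E
```

```text
[[371.64829954   0.         328.51518065]
 [  0.         371.64829954 237.69172642]
 [  0.           0.           1.        ]] [ 0.44986433 -0.03596325  0.42337132] [0.10046452 0.66034397 0.7360095  0.1101941 ]
t 2.2
q [-0.4716  0.1847  0.4644  1.8776 -0.0916  1.1008  1.7081]
eef_pos [ 0.5238 -0.0256  0.303 ]
tool_rot [-3.000e-04 -5.480e-02  9.985e-01 -3.000e-04]
contact_force [0.2401 1.4776 0.267 ]
[[-9.93991446e-01 -1.09456487e-01 -5.32193367e-04]
 [-1.09456103e-01  9.93991381e-01 -7.03995649e-04]
 [ 6.06052510e-04 -6.41513841e-04 -9.99999611e-01]] 1.6804725841060244
```

View pics/w0.png

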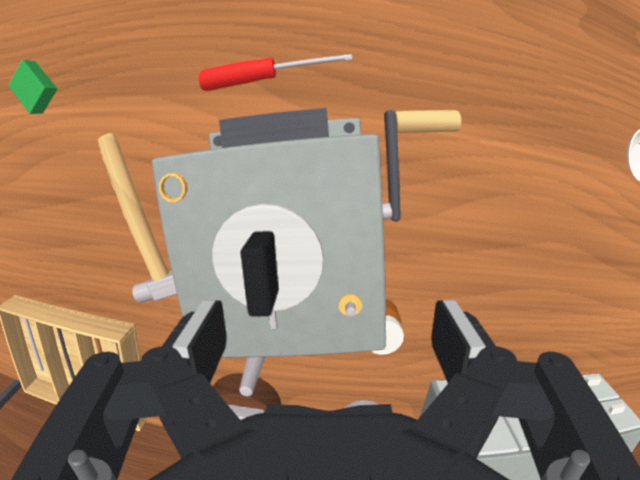

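The wrist view shows the skirt at about (267,257), the bar at (260,270) and the stub at (350,305). I'll fit the skirt rim on its plane and check that it measures 80 mm across.

```bash
python3 - <<'E'
from h import *
for n,f in [('wrist',True),('top',False)]:
    c=bot.read_camera(n); im=c['img'].astype(int)
    m=((im.min(2)>158)&(im.max(2)-im.min(2)<25)).astype(np.uint8)
    m=cv2.morphologyEx(m,cv2.MORPH_OPEN,np.ones((5,5),np.uint8))
    best=None
    for p in cv2.findContours(m,0,1)[0]:
        if cv2.contourArea(p)<300: continue
        P=np.array([plane(c,*q,.184,f)[:2] for q in p[:,0]],np.float32)
        ct,r=cv2.minEnclosingCircle(P)
        if abs(ct[0]-.546)<.03 and abs(ct[1]+.069)<.03:
            A=np.c_[2*P,np.ones(len(P))]; s=np.linalg.lstsq(A,(P**2).sum(1),rcond=None)[0]
            print(n,ct,r,'LSQ',s[:2],np.sqrt(s[2]+s[0]**2+s[1]**2))
    if n=='wrist':
        for nm,u,v,z in [('ptr tip',274,327,.1805),('short top',351,311,.176),('bartop a',248,315,.224),('b',271,316,.224)]: print(nm,plane(c,u,v,z,True).round(4))
o=bot.get_obs(); print(o['eef_pos'],o['t'])
E
```

```text
wrist (0.5432564616203308, -0.07259692251682281) 0.11320719867944717 LSQ [ 0.53676995 -0.06946412] 0.08564633676405838
ptr tip [ 0.5985 -0.0595  0.1805]
short top [ 0.5802 -0.0028  0.176 ]
bartop a [ 0.5653 -0.0716  0.224 ]
b [ 0.564  -0.0572  0.224 ]
[ 0.52307577 -0.02325229  0.30293622] 2.3
```

```bash
python3 - <<'E'
from h import *
c=bot.read_camera('wrist'); im=c['img'].astype(int)
print(im[220,265],im[170,265])
m=((im.min(2)>200)).astype(np.uint8)
m=cv2.morphologyEx(m,cv2.MORPH_OPEN,np.ones((5,5),np.uint8)); m[:190]=0;m[325:]=0;m[:,:200]=0;m[:,335:]=0
P=np.array([plane(c,*q,.184,True)[:2] for p in cv2.findContours(m,0,1)[0] for q in p[:,0]],np.float32)
h=cv2.convexHull(P)[:,0]
A=np.c_[2*h,np.ones(len(h))]; s=np.linalg.lstsq(A,(h**2).sum(1),rcond=None)[0]
print(cv2.minEnclosingCircle(P),s[:2],np.sqrt(s[2]+s[0]**2+s[1]**2))
o=bot.get_obs(); print(o['eef_pos'],o['t'])
E
```

```text
[231 228 226] [173 180 174]
((0.5439676642417908, -0.06989302486181259), 0.039618685841560364) [ 0.54405944 -0.07027202] 0.03909519919639611
[ 0.52302618 -0.02283646  0.30301659] 2.35
```

Emit:
jog_arm --pt "0.011 -0.024 0 0 0 0.025 1" --pt "0.011 -0.023 0 0 0 0.025 1" --pt "0 0 -0.02 0 0 0 0.7" --pt "0 0 -0.025 0 0 0 0.6" --pt "0 0 -0.025 0 0 0 0.6" --pt "0 0 -0.015 0 0 0 0.6" --pt "0 0 -0.005 0 0 0 0.6" --pt "0 0 0 0 0 0 0.6" --pt "0 0 0 0 0 0 0.6"

```text
t: 3.25
eef_pos: [0.546, -0.0706, 0.2142]
tool_rot: [0.001, -0.082, 0.997, 0.0]
contact_force: [0.9, -1.0, 0.8]
gripper_width: 0.602
grasp_force: 0.0
```

```bash
python3 - <<'E'
from h import *
c=shot('wrist','w1.png'); o=bot.get_obs()
for k in ['t','eef_pos','contact_force','torque']: print(k,np.round(o[k],4))
E
```

```text
t 3.3
eef_pos [ 0.5462 -0.0708  0.2144]
contact_force [ 0.3232 -0.6321 -0.8793]
torque [-0.0215  0.0173 -0.0134]
```

View pics/w1.png

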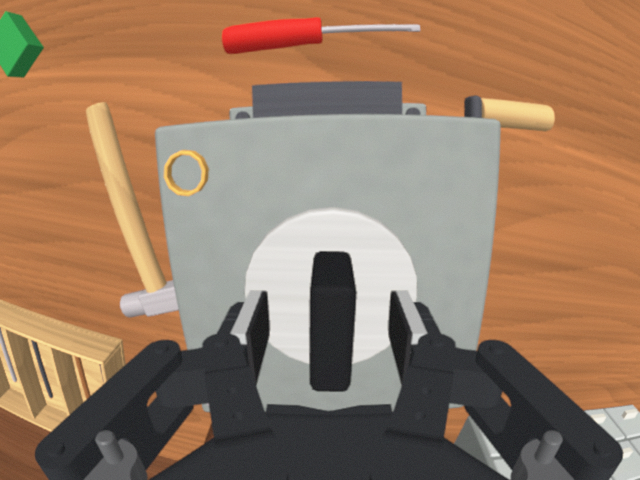

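The bar (about 332,320) stands between the pads, parallel to them and centred. Closing.

Emit:
jog_arm --pt "0 0 -0.002 0 0 0 0.3" --pt "0 0 0 0 0 0 0.1" --pt "0 0 0 0 0 0 0" --pt "0 0 0 0 0 0 0" --pt "0 0 0 0 0 0 0" --pt "0 0 0 0 0 0 0" --newtons 50

```text
t: 3.9
eef_pos: [0.5456, -0.0701, 0.2119]
tool_rot: [0.0, -0.082, 0.997, 0.001]
contact_force: [-2.3, 3.9, 5.0]
gripper_width: 0.18
grasp_force: 50.7
```

```bash
cat > s.py <<'E'
from h import *
o=bot.get_obs(); r=R.from_quat(np.array(o['tool_rot'])[[1,2,3,0]]).as_matrix()
for k in ['t','eef_pos','contact_force','torque','gripper_width','grasp_force']: print(k,np.round(o[k],4))
print('bar yaw',np.arctan2(r[1,1],r[0,1])-np.pi/2)
E
python3 s.py
```

```text
t 3.9
eef_pos [ 0.5456 -0.0701  0.2119]
contact_force [-2.3136  3.8765  5.0273]
torque [ 0.7482  0.5587 -0.0839]
gripper_width 0.1802
grasp_force 50.746
bar yaw 0.16373945982413662
```

Emit:
jog_arm --pt "0 0 0.003 0 0 0 0" --pt "0 0 0.003 0 0 0 0" --pt "0 0 0.003 0 0 0 0" --pt "0 0 0.003 0 0 0 0" --pt "0 0 0.001 0 0 0 0" --pt "0 0 0 0 0 0 0" --pt "0 0 0 0 0 0 0" --pt "0 0 0 0 0 0 0"

```text
t: 4.7
eef_pos: [0.5455, -0.0702, 0.2244]
tool_rot: [-0.0, -0.082, 0.997, 0.001]
contact_force: [0.5, 6.7, -3.0]
gripper_width: 0.177
grasp_force: 49.5
```

```bash
python3 s.py
```

```text
t 4.7
eef_pos [ 0.5455 -0.0702  0.2244]
contact_force [ 0.4574  6.6982 -2.997 ]
torque [ 1.1741 -0.097  -0.0866]
gripper_width 0.177
grasp_force 49.5392
bar yaw 0.16382330639901221
```

Emit:
jog_arm --pt "0 0 0 0 0 -0.06 0" --pt "0 0 0 0 0 -0.06 0" --pt "0 0 0 0 0 -0.06 0" --pt "0 0 0 0 0 -0.06 0" --pt "0 0 0 0 0 -0.06 0" --pt "0 0 0 0 0 0 0" --pt "0 0 0 0 0 0 0"

```text
t: 5.4
eef_pos: [0.5454, -0.0703, 0.2244]
tool_rot: [-0.0, 0.068, 0.998, 0.0]
contact_force: [0.1, 6.3, -2.2]
gripper_width: 0.18
grasp_force: 49.8
```

```bash
python3 s.py
```

```text
t 5.4
eef_pos [ 0.5454 -0.0703  0.2244]
contact_force [ 0.123   6.2621 -2.2182]
torque [ 1.2006e+00 -1.0000e-04 -4.6300e-02]
gripper_width 0.1805
grasp_force 49.816
bar yaw -0.13527163473579762
```

Emit:
jog_arm --pt "0 0.0005 0 0 0 -0.06 0" --pt "0 0 0 0 0 -0.06 0" --pt "0 0 0 0 0 -0.06 0" --pt "0 0 0 0 0 -0.06 0" --pt "0 0 0 0 0 -0.06 0" --pt "0 0 0 0 0 0 0" --pt "0 0 -0.002 0 0 0 0" --pt "0 0 -0.001 0 0 0 0" --pt "0 0 0 0 0 0 0" --pt "0 0 0 0 0 0 0"

```text
t: 6.4
eef_pos: [0.5454, -0.0703, 0.2216]
tool_rot: [-0.0, 0.216, 0.976, 0.0]
contact_force: [-1.2, 5.1, 0.1]
gripper_width: 0.178
grasp_force: 50.4
```

```bash
python3 s.py
```

```text
t 6.4
eef_pos [ 0.5454 -0.0703  0.2216]
contact_force [-1.2173  5.1408  0.0536]
torque [ 1.0318  0.342  -0.0411]
gripper_width 0.1783
grasp_force 50.4241
bar yaw -0.43454861154217417
```

Emit:
jog_arm --pt "0 0 -0.001 0 0 0 0" --pt "0 0 -0.001 0 0 0 0" --pt "0 0 0 0 0 0 0" --pt "0 0 0 0 0 0 0"

```text
t: 6.8
eef_pos: [0.5454, -0.0703, 0.2197]
tool_rot: [-0.0, 0.216, 0.976, 0.0]
contact_force: [-2.5, 4.9, 1.8]
gripper_width: 0.178
grasp_force: 50.6
```

```bash
python3 s.py
```

```text
t 6.8
eef_pos [ 0.5454 -0.0703  0.2197]
contact_force [-2.521   4.8702  1.8116]
torque [ 1.0865  0.4629 -0.0572]
gripper_width 0.1776
grasp_force 50.6323
bar yaw -0.4345744426888092
```

Emit:
jog_arm --pt "0 0 -0.001 0 0 0 0" --pt "0 0 -0.0005 0 0 0 0" --pt "0 0 0 0 0 0 0" --pt "0 0 0 0 0 0 0"

```text
t: 7.2
eef_pos: [0.5454, -0.0703, 0.2186]
tool_rot: [-0.0, 0.216, 0.976, 0.001]
contact_force: [-3.3, 5.5, 5.7]
gripper_width: 0.18
grasp_force: 51.0
```

Emit:
jog_arm --pt "0 0 -0.0005 0 0 0 0" --pt "0 0 0 0 0 0 0" --pt "0 0 0 0 0 0 0"

```text
t: 7.5
eef_pos: [0.5454, -0.0703, 0.2182]
tool_rot: [-0.0, 0.216, 0.976, 0.001]
contact_force: [-4.1, 5.9, 4.8]
gripper_width: 0.18
grasp_force: 51.1
```

Emit:
jog_arm --pt "0 0 0 0 0 -0.025 0" --pt "0 0 0 0 0 0 0"

```text
t: 7.7
eef_pos: [0.5454, -0.0703, 0.2182]
tool_rot: [-0.0, 0.228, 0.974, 0.0]
contact_force: [-3.2, 4.7, 6.5]
gripper_width: 0.181
grasp_force: 51.0
```

Emit:
jog_arm --pt "0 0 0 0 0 -0.025 0" --pt "0 0 0 0 0 0 0"

```text
t: 7.9
eef_pos: [0.5454, -0.0703, 0.2182]
tool_rot: [-0.0, 0.24, 0.971, 0.0]
contact_force: [-3.7, 5.6, 6.5]
gripper_width: 0.183
grasp_force: 51.0
```

```bash
python3 s.py
```

```text
t 7.9
eef_pos [ 0.5454 -0.0703  0.2182]
contact_force [-3.6532  5.6041  6.5027]
torque [1.1123 0.8016 0.0541]
gripper_width 0.1832
grasp_force 51.0326
bar yaw -0.4847026031702928
```

Emit:
jog_arm --pt "0 0 0 0 0 -0.025 0" --pt "0 0 0 0 0 0 0"

```text
t: 8.1
eef_pos: [0.5454, -0.0703, 0.2181]
tool_rot: [-0.0, 0.252, 0.968, 0.0]
contact_force: [-4.2, 5.0, 6.2]
gripper_width: 0.18
grasp_force: 51.0
```

Emit:
jog_arm --pt "0 0 0 0 0 -0.025 0" --pt "0 0 0 0 0 0 0"

```text
t: 8.3
eef_pos: [0.5454, -0.0703, 0.2182]
tool_rot: [-0.0, 0.264, 0.964, 0.0]
contact_force: [-3.0, 5.4, 5.8]
gripper_width: 0.181
grasp_force: 51.0
```

```bash
python3 s.py
```

```text
t 8.3
eef_pos [ 0.5454 -0.0703  0.2182]
contact_force [-3.0188  5.4352  5.7723]
torque [1.1785 0.8737 0.0444]
gripper_width 0.181
grasp_force 51.0461
bar yaw -0.5348093075731628
```

Emit:
jog_arm --pt "0 0 0 0 0 -0.025 0" --pt "0 0 0 0 0 0 0"

```text
t: 8.5
eef_pos: [0.5454, -0.0703, 0.2178]
tool_rot: [-0.0, 0.276, 0.961, 0.0]
contact_force: [-2.7, 4.9, 3.0]
gripper_width: 0.18
grasp_force: 50.6
```

Emit:
jog_arm --pt "0 0 0 0 0 -0.025 0" --pt "0 0 0 0 0 0 0"

```text
t: 8.7
eef_pos: [0.5454, -0.0703, 0.2178]
tool_rot: [-0.0, 0.288, 0.958, 0.0]
contact_force: [-2.4, 5.5, 2.4]
gripper_width: 0.18
grasp_force: 50.6
```

The upward force fell from about 6 N to 2.5 N and the tool sank 0.4 mm, so the key is in the notch. Checking the side torque next.

```bash
python3 s.py
```

```text
t 8.7
eef_pos [ 0.5454 -0.0703  0.2178]
contact_force [-2.4335  5.5219  2.4099]
torque [ 1.0431  0.5815 -0.0162]
gripper_width 0.1803
grasp_force 50.6246
bar yaw -0.584944653567878
```

Emit:
jog_arm --pt "0 0 -0.001 0 0 0.006 0" --pt "0 0 0 0 0 0 0" --pt "0 0 0 0 0 0 0"

```text
t: 9.0
eef_pos: [0.5454, -0.0703, 0.2167]
tool_rot: [-0.0, 0.285, 0.958, 0.0]
contact_force: [-2.4, 5.6, 2.2]
gripper_width: 0.182
grasp_force: 50.6
```

```bash
python3 s.py
```

```text
t 9.0
eef_pos [ 0.5454 -0.0703  0.2167]
contact_force [-2.4144  5.6277  2.1802]
torque [ 1.0287  0.4868 -0.038 ]
gripper_width 0.1817
grasp_force 50.5572
bar yaw -0.5784312035891696
```

Emit:
jog_arm --pt "0 0 -0.001 0 0 0 0" --pt "0 0 -0.001 0 0 0 0" --pt "0 0 0 0 0 0 0"

```text
t: 9.3
eef_pos: [0.5454, -0.0704, 0.2146]
tool_rot: [-0.0, 0.285, 0.958, 0.0]
contact_force: [-2.1, 5.0, 0.9]
gripper_width: 0.18
grasp_force: 50.5
```

Emit:
jog_arm --pt "0 0 -0.001 0 0 0 0" --pt "0 0 -0.001 0 0 0 0" --pt "0 0 0 0 0 0 0"

```text
t: 9.6
eef_pos: [0.5454, -0.0704, 0.2126]
tool_rot: [-0.0, 0.285, 0.958, 0.0]
contact_force: [-1.4, 4.2, 1.9]
gripper_width: 0.18
grasp_force: 50.5
```

Emit:
jog_arm --pt "0 0 -0.0007 0 0 0 0" --pt "0 0 0 0 0 0 0" --pt "0 0 0 0 0 0 0"

```text
t: 9.9
eef_pos: [0.5454, -0.0703, 0.212]
tool_rot: [-0.0, 0.285, 0.958, 0.0]
contact_force: [-2.0, 5.5, 0.7]
gripper_width: 0.177
grasp_force: 50.5
```

```bash
python3 s.py
```

```text
t 9.9
eef_pos [ 0.5454 -0.0703  0.212 ]
contact_force [-1.9702  5.514   0.727 ]
torque [ 1.0719  0.4254 -0.0356]
gripper_width 0.1773
grasp_force 50.4775
bar yaw -0.578450685169221
```

Emit:
jog_arm --pt "0 0 -0.0005 0 0 0 0" --pt "0 0 0 0 0 0 0" --pt "0 0 0 0 0 0 0"

```text
t: 10.2
eef_pos: [0.5454, -0.0703, 0.2119]
tool_rot: [-0.0, 0.285, 0.958, 0.0]
contact_force: [-3.0, 5.8, 5.6]
gripper_width: 0.179
grasp_force: 51.1
```

```bash
python3 s.py
```

```text
t 10.2
eef_pos [ 0.5454 -0.0703  0.2119]
contact_force [-3.0354  5.7573  5.6079]
torque [ 1.0903  0.77   -0.0482]
gripper_width 0.1785
grasp_force 51.1234
bar yaw -0.5784606662752461
```

The dial is on its lower stop: z is back at the starting home value of 0.2119 and the force is rising. Releasing and backing off straight up.

Emit:
jog_arm --pt "0 0 0 0 0 0 0.3" --pt "0 0 0 0 0 0 0.5" --pt "0 0 0 0 0 0 0.6" --pt "0 0 0 0 0 0 0.6" --pt "0 0 0.02 0 0 0 0.6" --pt "0 0 0.03 0 0 0 0.6" --pt "0 0 0.03 0 0 0 0.6" --pt "0 0 0.03 0 0 0 0.6" --pt "0 0 0 0 0 0 0.6"

```text
t: 11.1
eef_pos: [0.5477, -0.0715, 0.3251]
tool_rot: [0.003, 0.287, 0.958, 0.001]
contact_force: [0.8, -0.5, 0.4]
gripper_width: 0.599
grasp_force: 0.0
```

```bash
python3 s.py; python3 - <<'E'
from h import *
c=shot('wrist','w2.png')
E
```

```text
t 11.1
eef_pos [ 0.5477 -0.0715  0.3251]
contact_force [ 0.8068 -0.4897  0.413 ]
torque [-0.0032 -0.03   -0.0304]
gripper_width 0.5992
grasp_force 0.0
bar yaw -0.5811752223654028
```

View pics/w2.png

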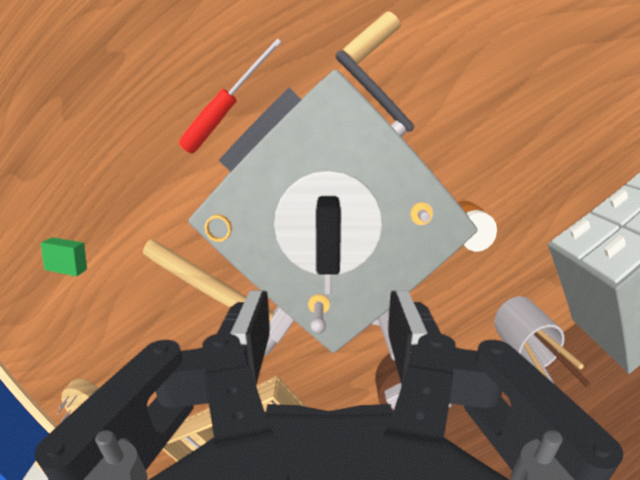

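The pointer at (328,285) stands right beside the tall pin's foot at (319,302). The loose ring at (218,228) hasn't been touched, and the gripper is clear of everything. I'll let the arm settle, then hand in.

Emit:
jog_arm --pt "0 0 0 0 0 0 0.6" --pt "0 0 0 0 0 0 0.6" --pt "0 0 0 0 0 0 0.6"

```text
t: 11.45
eef_pos: [0.545, -0.0705, 0.32]
tool_rot: [-0.001, 0.286, 0.958, -0.0]
contact_force: [0.7, -0.2, 0.8]
gripper_width: 0.601
grasp_force: 0.0
```

```bash
python3 -c "
from station import bot
print(bot.hand_in())"
```

```text
the job is handed in; nothing more can be done
None
```

I pushed the dial fully home in the tall pin's notch, let go with the gripper clear, and handed the job in at about 11.5 s; the hand-in returned no verdict.

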